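Stop the balance slab rocking with a levelling wedge

ROBOT

A 6-joint arm with a two-finger parallel gripper is mounted at the origin on the work surface. World frame = base frame: x ahead of the robot, y to its left, z up, the work surface at z = 0. Lengths are in mm, angles in rad, forces in N, time in s.
With the tool pointing down it reaches from about 350 to 775 mm from the base axis. Payload 7.3 kg.
Tool frame: the origin (TCP) lies at the centre of the arm's flange, where the gripper is bolted on; the fingertips stand 178 mm ahead of it and the grasp point (between the pads) lies 159 mm ahead of it; z points along the fingers, y is the direction in which the jaws open and shut (so a half turn about z gives the same grasp; the last joint's range is limited). The gripper opens to 92 mm and grips with 3 to 60 N. Pads are 19 mm wide; open, the fingers measure 130 mm over their backs; the gripper's body (75 mm by 190 mm) begins 47 mm behind the grasp point.
Start: joints at [-1.356, 0.342, 1.524, -0, 1.275, -0.146], TCP at [185.357, -491.193, 404.741] pointing down, gripper open.
Joint ranges: [-2.53, 2.53], [-0.77, 2.02], [0.04, 2.7], [-1, 4.14], [0.28, 2.66], [-3.11, 3.11]. Speed limits (rad/s): [2.57, 2.57, 3.14, 3.14, 3.14, 3.14].

INTERFACE

Orientations are given as [roll, pitch, yaw] about the fixed x, y, z axes, in that order (R = Rz(yaw) Ry(pitch) Rx(roll)).
In Python, from plant import get_obs, capture, close_job gives the robot as it stands. The module is installed in compiled form; this text tells all that it offers.
- The arm moves only by the shell command python3 -m pendant 'ROWS'. ROWS is JSON, a list of rows, each a list of 3 entries, a list of its own where there are three numbers: the shift along the tool's x, y, z in m, then the turn, a rotation vector about the tool's x, y, z in rad, then the finger opening in m, from 0 to 0.0918. In form: [[[tx, ty, tz], [wx, wy, wz], fingers], ...]. A call has 1 to 10 rows; each row is the pose to reach, as a shift and turn from the pose commanded when the call began, along the tool's axes at that moment; what a row does not reach only later rows make up. A row lasts 1/12 s, in which the tool goes at most 41.7 mm and 7.16 degrees, less where a joint would pass 70% of its speed; a pose out of reach is approached as far as the arm can. A call with a gripper value outside its range is refused whole. The fingers move at their own pace and stop on an object; the grip force is fixed at half the most. Time passes only in rows, so rows that repeat a pose let the fingers close. It gives the time, the measured TCP pose, the force and the opening at its end, in the units of the state.
- get_obs(): the state, without advancing time (a new reading comes with each control period).
- capture(name): name is "scene" or "top" or "wrist"; returns a dict with "color" (400x640x3 uint8, red, green, blue), "mtx" (3x3 intrinsics, pixels), "rvec" (rotation vector, rad) and "tvec" (3), from world to camera coordinates, as OpenCV has them. Camera axes: x right, y down, z forward; pixel columns grow to the right and rows downward; lengths in mm; the calibration is good to about 2 mm. A picture is of the moment at which its call begins. There is no depth.
- close_job(): hands the job in, once; it reports no verdict.
The state is a dict: "time": time; "joint_positions": joint angles; "dq": joint speeds; "tau": joint torques, N m; "tool_pos": TCP position; "tcp_rot": TCP orientation; "contact_force": force on the tool from outside, world axes, zero at the start; "moment": the same for the moment, N m; "grip_width": finger opening in mm.
Only numpy, scipy, OpenCV 4.12 (cv2) and the standard library are available. Lean on these libraries where they do the work, as an engineer would, in place of code of your own. Each camera call takes 0.05 s, during which the arm holds its last target. There are 200 camera calls.

TASK

The stone slab under the balance rocks because one of its four feet does not reach the bench. Take the white levelling wedge, feel with its thin end at the feet to find the one it will slide under, and push it in flat there until that foot bears snugly on it, firm but not rammed in, and leave it in place. Do not disturb the glassware or the weight.

Things in the scene. Friction and masses are not known exactly. Their poses are not given: they have to be found in the camera images.
- slab: Stone balance slab, 260 (x) by 320 (y) mm, its underside 22 mm and top 67 mm above the bench, with a balance on it (pan top 147 mm up). Too heavy to move. On four feet: upright grey rubber cylinders, 32 mm across (give: 1 mm per 12 N). Three stand on the bench; one, at a corner not known beforehand, ends 4 to 7 mm above it. Origin: on the bench under the centre; x points away from the robot, y to its left.
- wedge: Levelling wedge of white plastic lying flat on the bench, 130 long, 25 wide, 40 g, square ends, flat underside. The top slopes evenly from 2 mm thick at the thin end to 12.4 mm at the butt; 35 mm behind the origin, a good place to grip its width with the fingertips, it is 10 mm thick. Origin: centre of the underside; x points to the thin end (65 mm ahead), y across, z up.
- wedge_tip (a point): Middle of the wedge's thin end, at its underside.
- wedge_butt (a point): Middle of the wedge's thick end, at its underside.
- beaker: Glass beaker, 68 mm wide, 95 mm high; origin at the centre of its base. A bystander.
- flask: Clear conical flask, 82 mm wide, 120 mm high; origin at the centre of its base. A bystander.
- weight: Steel 500 g calibration weight with a knob, 38 mm wide, 71 mm high; origin at the centre of its base. A bystander.
- foot_near_left (a point): Point on the bench straight below the centre of the slab's foot nearer the robot, left (+y); -95 mm in x and 125 mm in y from the slab's origin, in the slab's axes. The nearest side face of the stone is 35 mm away. At bench height whether or not the foot reaches it.
- foot_near_right (a point): Point on the bench straight below the centre of the slab's foot nearer the robot, right (-y); -95 mm in x and -125 mm in y from the slab's origin, in the slab's axes. The nearest side face of the stone is 35 mm away. At bench height whether or not the foot reaches it.
- foot_far_left (a point): Point on the bench straight below the centre of the slab's foot farther from the robot, left (+y); 95 mm in x and 125 mm in y from the slab's origin, in the slab's axes. The nearest side face of the stone is 35 mm away. At bench height whether or not the foot reaches it.
- foot_far_right (a point): Point on the bench straight below the centre of the slab's foot farther from the robot, right (-y); 95 mm in x and -125 mm in y from the slab's origin, in the slab's axes. The nearest side face of the stone is 35 mm away. At bench height whether or not the foot reaches it.
Mind the look-alikes: they are no part of the job. What is meant by the wedge is not black, and is the smaller of those in its own colour.

How it is judged (in metres and radians):
At the end, for the whole second after the job is handed in: The wedge lies flat and still on the bench, released, with the centre of one foot over it (within 12 mm of the wedge's centre line and at least 1 mm behind its thin end), nipped between foot and bench so that the contact forces on it add up to 4 to 60 N (the foot bears on it with about 2 to 30 N) (((y of foot_near_left in the frame of wedge between -0.012 and 0.012 m and x of foot_near_left in the frame of wedge between -0.01 and 0.064 m) or (y of foot_near_right in the frame of wedge between -0.012 and 0.012 m and x of foot_near_right in the frame of wedge between -0.01 and 0.064 m) or (y of foot_far_left in the frame of wedge between -0.012 and 0.012 m and x of foot_far_left in the frame of wedge between -0.01 and 0.064 m) or (y of foot_far_right in the frame of wedge between -0.012 and 0.012 m and x of foot_far_right in the frame of wedge between -0.01 and 0.064 m)) and angle between wedge's own z axis and vertical below 0.12 rad and contact force between wedge and anything else between 4 and 60 N and linear speed of wedge below 0.01 m/s); the robot touches nothing.
It fails at once if the beaker is pushed more than 15 mm or tipped over (distance of beaker from where it was at the start of the episode above 0.015 m or angle between beaker's own z axis and vertical above 0.3 rad).
It fails at once if the flask is pushed more than 15 mm or tipped over (distance of flask from where it was at the start of the episode above 0.015 m or angle between flask's own z axis and vertical above 0.3 rad).
It fails at once if the weight is pushed more than 15 mm or tipped over (distance of weight from where it was at the start of the episode above 0.015 m or angle between weight's own z axis and vertical above 0.3 rad).
It also fails if it takes over 72 s, if anything falls off the work surface, if the arm or the gripper's body presses on something with over 40 N, if the wrist force passes 120 N, or if a joint passes its speed limit or range.

## Working session

There is one attempt and no reset: what is moved stays moved. The work goes in short steps, Python scripts to look and compute and a shell command to move; the robot and the scene stay as the last step left them, time stands still between calls to the robot, and variables do not carry over. Pictures are saved under pics/ and viewed, about 8 in all and at most 12, crops included, and the job is handed in when it is done.

```bash
mkdir -p pics; cat > h.py <<'E'
import numpy as np, cv2
from plant import get_obs, capture
def snap(name,fn,crop=None,scale=1):
    c=capture(name); im=c["color"][:,:,::-1].copy()
    np.savez('pics/'+fn+'.npz',mtx=c["mtx"],rvec=c["rvec"],tvec=c["tvec"],color=im)
    if crop: im=im[crop[1]:crop[3],crop[0]:crop[2]]
    if scale!=1: im=cv2.resize(im,None,fx=scale,fy=scale,interpolation=cv2.INTER_CUBIC)
    cv2.imwrite('pics/'+fn+'.png',im); return c
def ray(c,uv,z=0.):
    K=np.array(c["mtx"],float);R=cv2.Rodrigues(np.array(c["rvec"],float))[0];t=np.array(c["tvec"],float).reshape(3)
    o=-R.T@t; d=R.T@np.linalg.inv(K)@np.array([uv[0],uv[1],1.])
    return o+d*(z-o[2])/d[2]
def proj(c,P):
    return cv2.projectPoints(np.array(P,float).reshape(-1,1,3),np.array(c["rvec"],float),np.array(c["tvec"],float),np.array(c["mtx"],float),None)[0].reshape(-1,2)
E
python3 - <<'E'
from h import *
snap("top","top1");snap("scene","scene1")
o=get_obs();print(o)
E
```

```text
{'time': 0.1, 'joint_positions': array([-1.35599669e+00,  3.42639066e-01,  1.52488457e+00, -1.45897105e-05,
        1.27539349e+00, -1.46007774e-01]), 'dq': array([-0.00023488, -0.00051985, -0.00229797,  0.00041391,  0.00139355,
        0.00052461]), 'tau': array([ 1.22329271e-03, -4.32007778e+01, -2.44692814e+01,  7.18414458e-02,
        5.25553920e-02, -3.78054085e-05]), 'tool_pos': array([ 185.33183526, -491.08082522,  404.13444306]), 'tcp_rot': array([-3.14028024e+00, -1.78893900e-04,  3.60811554e-01]), 'contact_force': array([-0.97822998, -0.85232909, -0.49974808]), 'moment': array([-0.03336539, -0.02948598, -0.00553842]), 'grip_width': 91.97419335358904}
```

View pics/top1.png

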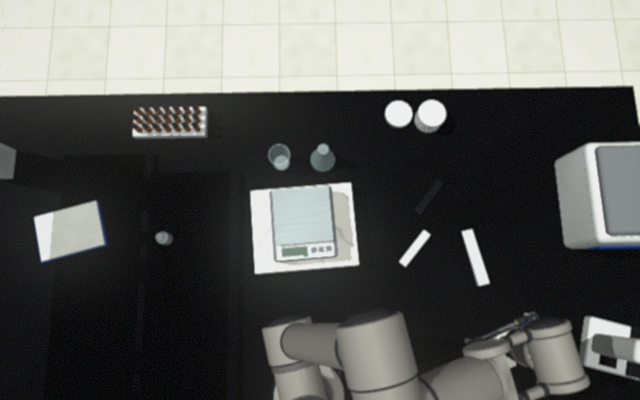

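View pics/scene1.png

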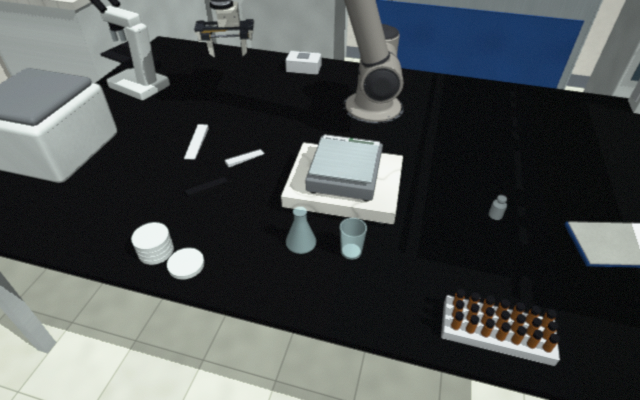

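Top view: the wedge is the shorter white strip at about (415,247) and the slab is at about (305,228). The beaker (280,155) and flask (322,157) stand behind the slab, and the weight (164,238) is to its left.

```bash
python3 - <<'E'
from h import *
c=np.load('pics/top1.npz'); im=c['color']; g=im.min(2)
m=(g>120).astype(np.uint8)
n,l,s,cen=cv2.connectedComponentsWithStats(m)
def lab(x0,y0,x1,y1):
    sub=l[y0:y1,x0:x1]; v=np.bincount(sub[sub>0]).argmax(); return (l==v)
for nm,b,z in (('slab',(250,185,358,270),67),('wedge',(400,230,430,262),5)):
    mm=lab(*b).astype(np.uint8); pts=cv2.findNonZero(mm).reshape(-1,2)
    w=np.array([ray(c,p,z)[:2] for p in pts],np.float32)
    r=cv2.minAreaRect(w); print(nm,len(pts),r,cv2.boxPoints(r).round(1).tolist())
for nm,uv,z in (('beaker',(281,163),0),('flask',(322,160),0),('weight',(164,239),20),('blackwedge',(428,197),0)):
    print(nm,ray(c,uv,z))
for uv in ((250,190),(352,182),(359,265),(256,274)): print(ray(c,uv,67))
E
```

```text
slab 8492 ((511.10003662109375, 7.643768310546875), (264.097900390625, 323.3228454589844), 3.670797824859619) [[369.0, 160.5], [389.70001220703125, -162.10000610351562], [653.2000122070312, -145.1999969482422], [632.5, 177.39999389648438]]
wedge 386 ((443.7614440917969, -347.8077392578125), (29.930015563964844, 136.89569091796875), 49.00493240356445) [[382.29998779296875, -314.20001220703125], [485.6000061035156, -404.0], [505.20001220703125, -381.3999938964844], [401.8999938964844, -291.6000061035156]]
beaker [736.88719164  81.59366486   0.        ]
flask [744.60336745 -55.92322008   0.        ]
weight [487.45034504 454.635562    20.        ]
blackwedge [ 610.81349579 -404.1969635     0.        ]
[631.63421628 174.4577677   67.        ]
[ 651.07626478 -148.55845067   67.        ]
[ 389.34259808 -161.1192       67.        ]
[368.97314379 154.36140799  67.        ]
```

```bash
cat >> h.py <<'E'
from scipy.spatial.transform import Rotation as Ro
def tool(yaw,tilt=0.):
    # tool down, x along yaw; tilt>0 leans the body toward +tool x
    return Ro.from_euler('z',yaw)*Ro.from_euler('x',np.pi)*Ro.from_euler('y',-tilt)
def go(p=None,R=None,tip=None,d=178.):
    "print shift (m, tool axes) and turn to bring TCP to p (or the point d ahead to tip)"
    o=get_obs(); R0=Ro.from_euler('xyz',o['tcp_rot'])
    if tip is not None: p=np.array(tip)-d*R.as_matrix()[:,2]
    s=R0.inv().apply(np.array(p)-o['tool_pos'])/1000
    print('p',np.round(p,1),'shift',s.round(4).tolist(),'turn',(R0.inv()*R).as_rotvec().round(4).tolist())
def st():
    o=get_obs();R0=Ro.from_euler('xyz',o['tcp_rot']);print('t',round(o['time'],2),'p',o['tool_pos'].round(1),'tip',(o['tool_pos']+178*R0.as_matrix()[:,2]).round(1),'rot',o['tcp_rot'].round(3),'F',o['contact_force'].round(1),'w',round(o['grip_width'],1),'q',o['joint_positions'].round(2))
E
python3 -m pendant '[[[0.292,-0.043,0.074],[0,0,1.077],0.09],[[0.292,-0.043,0.074],[0,0,1.077],0.09],[[0.292,-0.043,0.074],[0,0,1.077],0.09],[[0.292,-0.043,0.074],[0,0,1.077],0.09],[[0.292,-0.043,0.074],[0,0,1.077],0.09],[[0.292,-0.043,0.074],[0,0,1.077],0.09],[[0.292,-0.043,0.074],[0,0,1.077],0.09],[[0.292,-0.043,0.074],[0,0,1.077],0.09],[[0.292,-0.043,0.074],[0,0,1.077],0.09],[[0.292,-0.043,0.074],[0,0,1.077],0.09]]'
python3 - <<'E'
from h import *
st(); snap("wrist","w1")
print(tool(1.0,0.3).as_matrix()[:,2])
E
```

```text
time: 0.93
tool_pos: [445.1, -346.1, 329.3]
tcp_rot: [-3.141, 0.002, -0.719]
contact_force: [0.2, -0.2, 0.6]
grip_width: 90.0
t 0.93 p [ 445.1 -346.1  329.3] tip [ 444.8 -345.7  151.3] rot [-3.141e+00  2.000e-03 -7.190e-01] F [ 0.2 -0.2  0.6] w 90.0 q [-0.8   0.48  1.52  0.    1.14  1.49]
[-0.15967025 -0.24867168 -0.95533649]
```

View pics/w1.png

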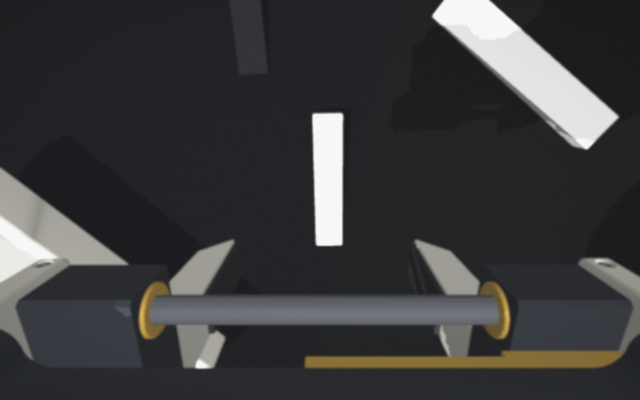

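```bash
python3 - <<'E'
from h import *
c=np.load('pics/w1.npz'); g=c['color'].min(2)
R=cv2.Rodrigues(c['rvec'])[0]; print('cam',(-R.T@c['tvec'].reshape(3)).round(),'fwd',R[2].round(2))
print('col profile',g[180,305:350:1].tolist())
for v in (118,130,150,180,210,230,240):
    row=g[v].astype(float); 
    x=np.arange(295,360); r=row[295:360]; th=130
    i=np.where(r>th)[0]; a,b=i[0],i[-1]
    l=x[a]-(r[a]-th)/(r[a]-r[a-1]); rr=x[b]+(r[b]-th)/(r[b]-r[b+1])
    P=ray(c,(l,v),0);Q=ray(c,(rr,v),0); print(v,round(l,2),round(rr,2),'width',np.linalg.norm(P-Q).round(2),((P+Q)/2).round(1))
col=g[:,328].astype(int); i=np.where(col[90:262]>130)[0]+90; print(i[0],i[-1]); 
print(col[106:118],col[240:254])
for v in (i[0]-.5,i[-1]+.5):
  for z in(0,2,12.4): print(v,z,ray(c,(328,v),z).round(1))
m=(g>100).astype(np.uint8)*0; m[95:262,300:355]=(g>110)[95:262,300:355]
w=np.array([ray(c,p,5)[:2] for p in cv2.findNonZero(m).reshape(-1,2)],np.float32); print(cv2.minAreaRect(w))
E
```

```text
cam [ 509. -403.  309.] fwd [-0.24  0.21 -0.95]
col profile [35, 36, 34, 36, 34, 35, 35, 41, 86, 175, 240, 247, 247, 247, 247, 247, 247, 247, 247, 247, 247, 247, 247, 247, 247, 247, 247, 247, 247, 247, 247, 247, 247, 247, 247, 247, 235, 157, 74, 35, 29, 31, 33, 35, 35]
118 311.62 342.88 width 28.39 [ 488.6 -388.6    0. ]
130 311.95 342.57 width 28.12 [ 480.5 -381.6    0. ]
150 312.51 342.56 width 28.11 [ 466.4 -369.7    0. ]
180 313.49 342.33 width 27.76 [ 444.3 -350.9    0. ]
210 314.26 342.31 width 27.83 [ 420.8 -331.     0. ]
230 314.61 342.22 width 27.95 [ 404.5 -317.     0. ]
240 314.96 342.22 width 27.89 [ 395.9 -309.9    0. ]
113 245
[ 35  34  32  29  31  45  93 170 236 247 247 247] [247 247 247 247 244 188  86  39  35  35  35  35  36  35]
112.5 0 [ 491.8 -392.3    0. ]
112.5 2 [ 491.9 -392.3    2. ]
112.5 12.4 [ 492.5 -392.7   12.4]
245.5 0 [ 391.7 -305.3    0. ]
245.5 2 [ 392.4 -306.     2. ]
245.5 12.4 [ 396.3 -309.2   12.4]
((443.01171875, -349.54803466796875), (27.986053466796875, 129.74349975585938), 49.373634338378906)
```

```bash
python3 - <<'E'
from h import *
c=np.load('pics/scene1.npz'); print(proj(c,[[392,-305,0],[492,-392,0]]).round(1))
cv2.imwrite('pics/s1c.png',cv2.resize(c['color'][140:175,215:275],None,fx=10,fy=10,interpolation=cv2.INTER_CUBIC))
E
```

```text
[[263.  151.7]
 [227.  164.9]]
```

View pics/s1c.png

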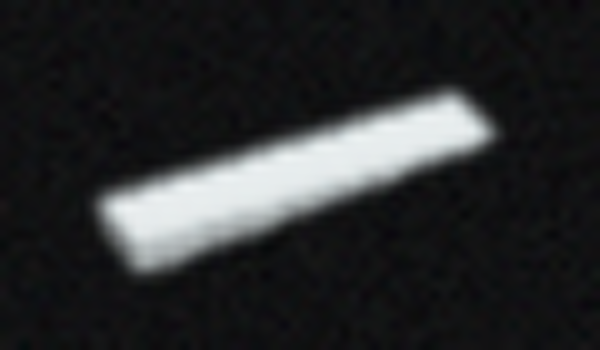

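```bash
python3 - <<'E'
from h import *
go(R=tool(-0.710,0.25),tip=[475,-377,40]); go(R=tool(-0.710,0.25),tip=[475,-377,4.5]);print(tool(-.71,.25).as_matrix()[:,2])
E
```

```text
p [ 508.4 -405.7  212.5] shift [0.0872, 0.0022, 0.1171] turn [-0.0011, -0.2481, -0.0085]
p [ 508.4 -405.7  177. ] shift [0.0873, 0.0022, 0.1526] turn [-0.0011, -0.2481, -0.0085]
[-0.18762173  0.16126626 -0.96891242]
```

```bash
python3 -m pendant '[[[0.087,0.002,0.117],[0,-0.248,-0.008],0.05],[[0.087,0.002,0.117],[0,-0.248,-0.008],0.05],[[0.087,0.002,0.117],[0,-0.248,-0.008],0.05],[[0.087,0.002,0.117],[0,-0.248,-0.008],0.05],[[0.087,0.002,0.135],[0,-0.248,-0.008],0.05],[[0.087,0.002,0.147],[0,-0.248,-0.008],0.05],[[0.087,0.002,0.1526],[0,-0.248,-0.008],0.05],[[0.087,0.002,0.1526],[0,-0.248,-0.008],0.05]]'
python3 - <<'E'
from h import *
st(); snap("wrist","w2")
E
```

```text
time: 1.65
tool_pos: [507.1, -406.2, 177.0]
tcp_rot: [-3.14, 0.251, -0.708]
contact_force: [-0.7, -0.1, 0.1]
grip_width: 50.5
t 1.65 p [ 507.1 -406.2  177. ] tip [ 473.7 -377.3    4.5] rot [-3.14   0.251 -0.708] F [-0.7 -0.1  0.1] w 50.5 q [-0.79  0.86  1.27 -0.02  1.26  1.5 ]
```

View pics/w2.png

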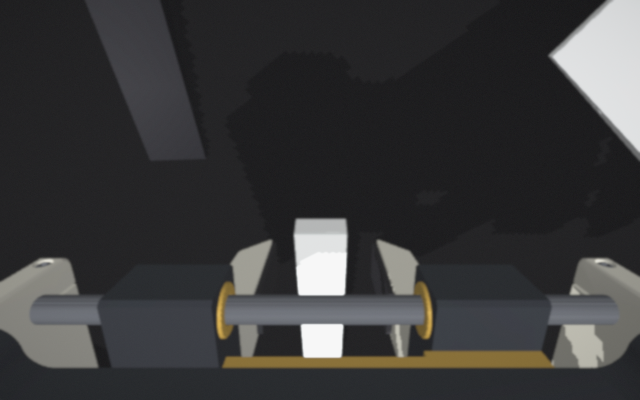

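The fingers straddle the wedge and its butt face shows at (295–347, 218–235). Next I close and lift slightly.

```bash
python3 -m pendant '[[[0,0,0],[0,0,0],0.0],[[0,0,0],[0,0,0],0.0],[[0,0,0],[0,0,0],0.0],[[0,0,0],[0,0,0],0.0],[[0,0,0],[0,0,0],0.0],[[0,0,0],[0,0,0],0.0],[[-0.002,0,-0.006],[0,0,0],0.0],[[-0.003,0,-0.012],[0,0,0],0.0],[[-0.003,0,-0.012],[0,0,0],0.0]]'
python3 - <<'E'
from h import *
st()
a=-1.507
s=np.radians(3.67); Rz=np.array([[np.cos(s),-np.sin(s)],[np.sin(s),np.cos(s)]])
# NR: tip of wedge 30mm short of foot edge -> grip point 108 behind
for x,y in ((-95,-125),(95,-125),(-95,125),(95,125)):
    sg=np.sign(y); f=np.array([511.1,7.6])+Rz@[x,y]; ax=Rz@[0,sg]
    print(f.round(1)); 
    for gap in (60,16): 
        g=f+ax*(108+gap); go(R=tool(s+sg*np.pi/2,0.25),tip=[*g,16 if gap==60 else 4.5])
E
```

```text
time: 2.45
tool_pos: [508.1, -406.9, 192.1]
tcp_rot: [-3.141, 0.246, -0.708]
contact_force: [-0.1, -0.5, -0.3]
grip_width: 24.1
t 2.45 p [ 508.1 -406.9  192.1] tip [ 475.3 -378.7   19.4] rot [-3.141  0.246 -0.708] F [-0.1 -0.5 -0.3] w 24.1 q [-0.79  0.84  1.26 -0.02  1.28  1.5 ]
[ 424.3 -123.2]
p [ 437.9 -334.8  188.5] shift [-0.0963, -0.0091, 0.0279] turn [0.1952, -0.0039, 0.7743]
p [ 435.1 -290.9  177. ] shift [-0.1233, -0.0406, 0.0465] turn [0.1952, -0.0039, 0.7743]
[ 613.9 -111.1]
p [ 627.5 -322.7  188.5] shift [0.0357, -0.1417, -0.0051] turn [0.1952, -0.0039, 0.7743]
p [ 624.7 -278.8  177. ] shift [0.0088, -0.1732, 0.0135] turn [0.1952, -0.0039, 0.7743]
[408.3 126.3]
p [394.7 337.9 188.5] shift [-0.5525, -0.4919, 0.1426] turn [-0.575, -0.003, -2.2714]
p [397.5 294.  177. ] shift [-0.5199, -0.4604, 0.1462] turn [-0.575, -0.003, -2.2714]
[597.9 138.4]
p [584.3 350.  188.5] shift [-0.4204, -0.6245, 0.1096] turn [-0.575, -0.003, -2.2714]
p [587.1 306.1 177. ] shift [-0.3879, -0.593, 0.1132] turn [-0.575, -0.003, -2.2714]
```

```bash
python3 -m pendant '[[[-0.096,-0.009,0.028],[0.195,-0.004,0.774],0],[[-0.096,-0.009,0.028],[0.195,-0.004,0.774],0],[[-0.096,-0.009,0.028],[0.195,-0.004,0.774],0],[[-0.096,-0.009,0.028],[0.195,-0.004,0.774],0],[[-0.096,-0.009,0.028],[0.195,-0.004,0.774],0],[[-0.096,-0.009,0.028],[0.195,-0.004,0.774],0],[[-0.096,-0.009,0.028],[0.195,-0.004,0.774],0],[[-0.096,-0.009,0.028],[0.195,-0.004,0.774],0]]'
python3 - <<'E'
from h import *
st(); snap("scene","s2",crop=(200,90,420,230),scale=3.6); snap("top","t2")
s=np.radians(3.67);go(R=tool(s-np.pi/2,.25),tip=[413.5,-291.0,4.5])
E
```

```text
time: 3.12
tool_pos: [437.5, -334.9, 187.2]
tcp_rot: [3.14, 0.252, -1.509]
contact_force: [0.5, 0.6, -0.5]
grip_width: 24.4
t 3.12 p [ 437.5 -334.9  187.2] tip [ 434.5 -290.7   14.8] rot [ 3.14   0.252 -1.509] F [ 0.5  0.6 -0.5] w 24.4 q [-0.83  0.69  1.63  0.18  1.03  2.14]
p [ 416.3 -334.9  177. ] shift [0.0013, 0.0213, 0.0101] turn [0.002, 0.0015, 0.0017]
```

View pics/s2.png

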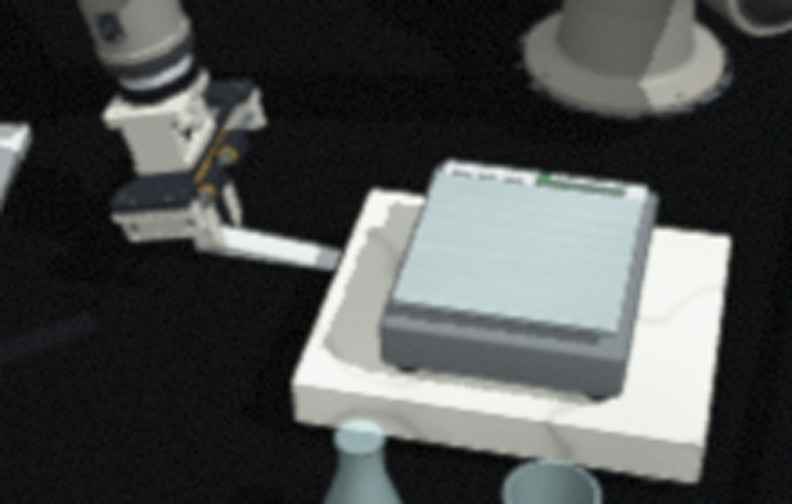

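```bash
python3 -m pendant '[[[0.0026,0,0.010],[0,0,0],0],[[0.0026,0,0.010],[0,0,0],0],[[-0.0068,0,0.0125],[0,0,0],0],[[-0.0165,0,0.015],[0,0,0],0],[[-0.0262,0,0.0174],[0,0,0],0],[[-0.0323,0,0.0189],[0,0,0],0],[[-0.0323,0,0.0189],[0,0,0],0]]'
python3 - <<'E'
from h import *
st()
E
python3 -m pendant '[[[-0.0029,0,0.0007],[0,0,0],0],[[-0.0058,0,0.0015],[0,0,0],0],[[-0.0058,0,0.0015],[0,0,0],0]]'
python3 -m pendant '[[[-0.0029,0,0.0007],[0,0,0],0],[[-0.0058,0,0.0015],[0,0,0],0],[[-0.0058,0,0.0015],[0,0,0],0]]'
```

```text
time: 3.8
tool_pos: [435.1, -296.7, 176.4]
tcp_rot: [3.138, 0.254, -1.505]
contact_force: [0.1, 0.7, 1.4]
grip_width: 24.3
t 3.8 p [ 435.1 -296.7  176.4] tip [ 431.6 -252.1    4.1] rot [ 3.138  0.254 -1.505] F [0.1 0.7 1.4] w 24.3 q [-0.79  0.67  1.71  0.2   0.97  2.16]
time: 4.05
tool_pos: [435.0, -292.9, 176.6]
tcp_rot: [3.14, 0.251, -1.506]
contact_force: [-0.4, -2.4, -0.2]
grip_width: 24.6
time: 4.3
tool_pos: [435.6, -290.4, 177.8]
tcp_rot: [-3.138, 0.24, -1.505]
contact_force: [-0.8, -16.2, 1.0]
grip_width: 24.4
```

NR blocks right at the foot's edge (16 N), so it is a supporting foot. I back out and try FR.

```bash
python3 -m pendant '[[[0.0242,0,-0.0062],[0,0,0],0],[[0.0485,0,-0.0124],[0,0,0],0],[[0.0465,0,-0.020],[0,0,0],0],[[0.0465,0,-0.020],[0,0,0],0]]'
python3 - <<'E'
from h import *
st()
s=np.radians(3.67);f=np.array([613.9,-111.1]);ax=np.array([np.sin(s),-np.cos(s)])
for gap,z in ((60,14),(60,4.5),(24,4.5)): go(R=tool(s-np.pi/2,.25),tip=[*(f+ax*(108+gap)),z])
E
```

```text
time: 4.63
tool_pos: [437.7, -337.7, 184.9]
tcp_rot: [3.141, 0.252, -1.509]
contact_force: [0.5, 1.3, 0.7]
grip_width: 24.4
t 4.63 p [ 437.7 -337.7  184.9] tip [ 434.8 -293.5   12.5] rot [ 3.141  0.252 -1.509] F [0.5 1.3 0.7] w 24.4 q [-0.84  0.69  1.62  0.18  1.03  2.13]
p [ 627.5 -322.7  186.5] shift [-0.0035, -0.1903, -0.0009] turn [0.0006, 0.0016, -0.0018]
p [ 627.5 -322.7  177. ] shift [-0.0011, -0.1903, 0.0083] turn [0.0006, 0.0016, -0.0018]
p [ 625.2 -286.8  177. ] shift [-0.036, -0.1903, 0.0172] turn [0.0006, 0.0016, -0.0018]
```

```bash
python3 -m pendant '[[[-0.001,-0.04,-0.001],[0,0,0],0],[[-0.002,-0.08,-0.001],[0,0,0],0],[[-0.003,-0.12,-0.001],[0,0,0],0],[[-0.003,-0.16,-0.001],[0,0,0],0],[[-0.003,-0.190,-0.001],[0,0,0],0],[[-0.003,-0.190,-0.001],[0,0,0],0],[[-0.001,-0.190,0.0083],[0,0,0],0],[[-0.018,-0.190,0.0125],[0,0,0],0],[[-0.036,-0.190,0.0172],[0,0,0],0],[[-0.036,-0.190,0.0172],[0,0,0],0]]'
python3 - <<'E'
from h import *
st()
E
python3 -m pendant '[[[-0.0029,0,0.0007],[0,0,0],0],[[-0.0058,0,0.0015],[0,0,0],0],[[-0.0058,0,0.0015],[0,0,0],0]]'
python3 -m pendant '[[[-0.0029,0,0.0007],[0,0,0],0],[[-0.0058,0,0.0015],[0,0,0],0],[[-0.0058,0,0.0015],[0,0,0],0]]'
```

```text
time: 5.47
tool_pos: [623.5, -282.1, 175.1]
tcp_rot: [3.136, 0.256, -1.506]
contact_force: [-0.5, 0.4, 0.1]
grip_width: 24.9
t 5.47 p [ 623.5 -282.1  175.1] tip [ 619.6 -237.2    2.9] rot [ 3.136  0.256 -1.506] F [-0.5  0.4  0.1] w 24.9 q [-0.58  0.89  1.21  0.21  1.21  2.41]
time: 5.72
tool_pos: [624.0, -279.5, 176.1]
tcp_rot: [3.139, 0.252, -1.507]
contact_force: [0.4, -0.1, -0.1]
grip_width: 24.3
time: 5.97
tool_pos: [624.0, -273.3, 176.3]
tcp_rot: [3.14, 0.252, -1.507]
contact_force: [0.4, -1.3, 0.2]
grip_width: 24.6
```

```bash
python3 -m pendant '[[[-0.0029,0,0.0007],[0,0,0],0],[[-0.0058,0,0.0015],[0,0,0],0],[[-0.0058,0,0.0015],[0,0,0],0]]'; python3 -m pendant '[[[-0.0029,0,0.0007],[0,0,0],0],[[-0.0058,0,0.0015],[0,0,0],0],[[-0.0058,0,0.0015],[0,0,0],0]]'
```

```text
time: 6.22
tool_pos: [623.7, -266.9, 176.4]
tcp_rot: [3.14, 0.252, -1.507]
contact_force: [0.4, 0.2, -1.8]
grip_width: 24.7
time: 6.47
tool_pos: [623.4, -260.9, 176.4]
tcp_rot: [3.14, 0.252, -1.506]
contact_force: [0.1, -1.0, -0.4]
grip_width: 24.4
```

```bash
for i in 1 2 3; do echo; done; python3 -m pendant '[[[-0.0029,0,0.0007],[0,0,0],0],[[-0.0058,0,0.0015],[0,0,0],0],[[-0.0058,0,0.0015],[0,0,0],0]]'; python3 -m pendant '[[[-0.0019,0,0.0005],[0,0,0],0],[[-0.0039,0,0.0010],[0,0,0],0],[[-0.0039,0,0.0010],[0,0,0],0]]';  python3 -m pendant '[[[-0.0019,0,0.0005],[0,0,0],0],[[-0.0039,0,0.0010],[0,0,0],0],[[-0.0039,0,0.0010],[0,0,0],0]]'
```

```text
time: 6.72
tool_pos: [622.9, -254.9, 176.4]
tcp_rot: [3.14, 0.252, -1.506]
contact_force: [0.8, -0.0, -0.3]
grip_width: 24.7
time: 6.97
tool_pos: [622.7, -251.2, 176.4]
tcp_rot: [3.14, 0.252, -1.507]
contact_force: [0.7, -1.3, -0.6]
grip_width: 24.6
time: 7.22
tool_pos: [622.4, -247.1, 176.4]
tcp_rot: [3.14, 0.252, -1.507]
contact_force: [0.4, -0.1, -0.8]
grip_width: 24.6
```

```bash
for i in 1; do echo; done; python3 -m pendant '[[[-0.0019,0,0.0005],[0,0,0],0],[[-0.0039,0,0.0010],[0,0,0],0],[[-0.0039,0,0.0010],[0,0,0],0]]'; python3 -m pendant '[[[-0.0019,0,0.0005],[0,0,0],0],[[-0.0039,0,0.0010],[0,0,0],0],[[-0.0039,0,0.0010],[0,0,0],0]]';  python3 -m pendant '[[[-0.0019,0,0.0005],[0,0,0],0],[[-0.0039,0,0.0010],[0,0,0],0],[[-0.0039,0,0.0010],[0,0,0],0]]'
```

```text
time: 7.47
tool_pos: [622.2, -243.1, 176.3]
tcp_rot: [3.14, 0.252, -1.507]
contact_force: [0.3, 0.2, 0.1]
grip_width: 24.5
time: 7.72
tool_pos: [621.9, -239.2, 176.3]
tcp_rot: [3.14, 0.252, -1.507]
contact_force: [0.3, 0.4, -1.9]
grip_width: 24.5
time: 7.97
tool_pos: [621.7, -235.5, 176.4]
tcp_rot: [3.14, 0.251, -1.507]
contact_force: [1.0, -2.3, -2.9]
grip_width: 24.6
```

```bash
python3 - <<'E'
from h import *
st(); snap("wrist","w3")
E
```

```text
t 7.97 p [ 621.7 -235.5  176.4] tip [ 618.5 -191.4    4. ] rot [ 3.14   0.251 -1.507] F [ 1.  -2.3 -2.9] w 24.6 q [-0.52  0.85  1.29  0.23  1.15  2.45]
```

View pics/w3.png

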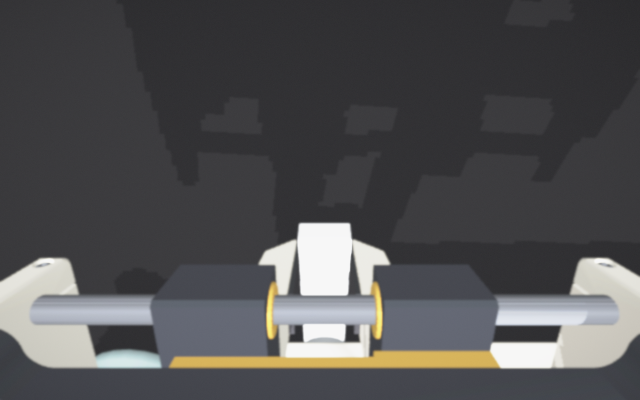

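The wedge is held straight (butt at 300–350, 223) and contact seems to be starting. I'll continue in small steps.

```bash
for i in 1; do echo; done; python3 -m pendant '[[[-0.0015,0,0.0004],[0,0,0],0],[[-0.0029,0,0.0007],[0,0,0],0],[[-0.0029,0,0.0007],[0,0,0],0]]'; python3 -m pendant '[[[-0.0015,0,0.0004],[0,0,0],0],[[-0.0029,0,0.0007],[0,0,0],0],[[-0.0029,0,0.0007],[0,0,0],0]]'; python3 -m pendant '[[[-0.0015,0,0.0004],[0,0,0],0],[[-0.0029,0,0.0007],[0,0,0],0],[[-0.0029,0,0.0007],[0,0,0],0]]'
```

```text
time: 8.27
tool_pos: [621.5, -232.8, 176.4]
tcp_rot: [3.14, 0.251, -1.507]
contact_force: [1.2, -5.6, -4.0]
grip_width: 25.0
time: 8.52
tool_pos: [621.3, -230.1, 176.5]
tcp_rot: [3.14, 0.25, -1.507]
contact_force: [0.7, -5.7, -5.0]
grip_width: 24.6
time: 8.77
tool_pos: [621.1, -227.5, 176.4]
tcp_rot: [3.141, 0.249, -1.507]
contact_force: [0.7, -8.0, -5.6]
grip_width: 24.6
```

```bash
python3 -m pendant '[[[-0.0015,0,0.0004],[0,0,0],0],[[-0.0029,0,0.0007],[0,0,0],0],[[-0.0029,0,0.0007],[0,0,0],0]]'; python3 -m pendant '[[[0,0,0],[0,0,0],0.04],[[0,0,0],[0,0,0],0.04],[[0,0,0],[0,0,0],0.04],[[0,0,0],[0,0,0],0.04]]'
python3 - <<'E'
from h import *
st(); snap("wrist","w4")
c=np.load('pics/w4.npz'); b=np.load('pics/w3.npz')
print(cv2.absdiff(c['color'],b['color'])[215:260,290:360].mean())
E
```

```text
time: 9.02
tool_pos: [620.9, -224.9, 176.4]
tcp_rot: [3.141, 0.248, -1.507]
contact_force: [0.7, -9.3, -7.2]
grip_width: 24.7
time: 9.35
tool_pos: [621.0, -223.0, 176.8]
tcp_rot: [3.14, 0.253, -1.506]
contact_force: [0.1, 0.0, -0.3]
grip_width: 39.7
t 9.35 p [ 621.  -223.   176.8] tip [ 617.8 -178.6    4.5] rot [ 3.14   0.253 -1.506] F [ 0.1  0.  -0.3] w 39.7 q [-0.51  0.84  1.31  0.23  1.14  2.46]
37.983492063492065
```

View pics/w4.png

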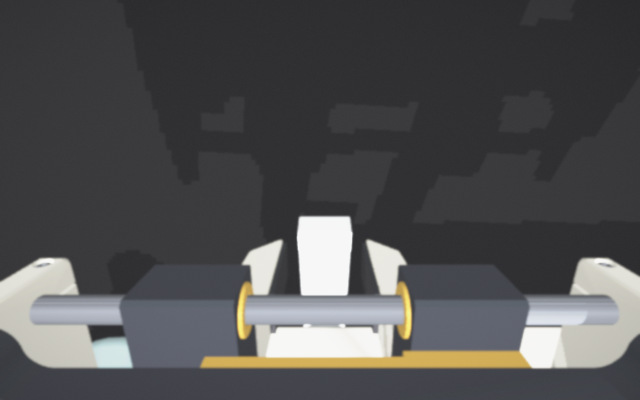

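Released with the wedge straight and still under the foot (butt at ~(325,216)). I retreat behind the butt and give it a gentle nudge to check that it is nipped.

```bash
python3 -m pendant '[[[0.0194,0,-0.005],[0,0,0],0.04],[[0.0388,0,-0.0099],[0,0,0],0.04],[[0.0484,0,-0.0124],[0,0,0],0.04],[[0.0484,0,-0.0124],[0,0,0],0.0],[[0.0484,0,-0.0124],[0,0,0],0.0],[[0.0484,0,-0.0124],[0,0,0],0.0],[[0.0484,0,-0.0124],[0,0,0],0.0]]'
python3 - <<'E'
from h import *
st(); snap("wrist","w5")
c=np.load('pics/w5.npz'); g=c['color'].min(2).astype(int)
print([ (v,g[v,300:350].mean().round()) for v in range(120,260,6)])
E
python3 -m pendant '[[[-0.0048,0,0.0012],[0,0,0],0],[[-0.0097,0,0.0025],[0,0,0],0],[[-0.0097,0,0.0025],[0,0,0],0]]'
```

```text
time: 9.98
tool_pos: [624.1, -272.3, 176.5]
tcp_rot: [3.139, 0.253, -1.506]
contact_force: [0.8, 0.5, 0.1]
grip_width: 17.4
t 9.98 p [ 624.1 -272.3  176.5] tip [ 620.9 -228.     4.1] rot [ 3.139  0.253 -1.506] F [0.8 0.5 0.1] w 17.4 q [-0.57  0.88  1.22  0.22  1.2   2.42]
[(120, np.float64(56.0)), (126, np.float64(56.0)), (132, np.float64(56.0)), (138, np.float64(56.0)), (144, np.float64(56.0)), (150, np.float64(56.0)), (156, np.float64(56.0)), (162, np.float64(57.0)), (168, np.float64(57.0)), (174, np.float64(57.0)), (180, np.float64(61.0)), (186, np.float64(60.0)), (192, np.float64(62.0)), (198, np.float64(62.0)), (204, np.float64(62.0)), (210, np.float64(62.0)), (216, np.float64(63.0)), (222, np.float64(63.0)), (228, np.float64(62.0)), (234, np.float64(62.0)), (240, np.float64(86.0)), (246, np.float64(92.0)), (252, np.float64(87.0)), (258, np.float64(81.0))]
time: 10.28
tool_pos: [623.5, -261.8, 176.6]
tcp_rot: [3.139, 0.253, -1.506]
contact_force: [0.4, 0.5, -1.3]
grip_width: 0.6
```

View pics/w5.png

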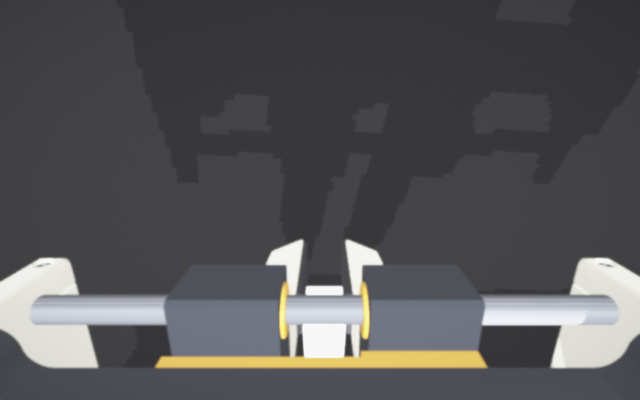

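The wedge's butt (325,287) is free ahead of the closed fingers. I nudge it gently.

```bash
for i in 1; do echo; done; python3 -m pendant '[[[-0.0015,0,0.0004],[0,0,0],0],[[-0.0029,0,0.0007],[0,0,0],0],[[-0.0029,0,0.0007],[0,0,0],0]]'; python3 -m pendant '[[[-0.0010,0,0.0002],[0,0,0],0],[[-0.0019,0,0.0005],[0,0,0],0],[[-0.0019,0,0.0005],[0,0,0],0]]'; python3 -m pendant '[[[-0.0010,0,0.0002],[0,0,0],0],[[-0.0019,0,0.0005],[0,0,0],0],[[-0.0019,0,0.0005],[0,0,0],0]]'
```

```text
time: 10.53
tool_pos: [623.3, -260.1, 176.7]
tcp_rot: [3.14, 0.252, -1.507]
contact_force: [-0.9, -0.7, -0.3]
grip_width: 0.8
time: 10.78
tool_pos: [623.1, -258.4, 176.5]
tcp_rot: [3.14, 0.252, -1.507]
contact_force: [0.3, 0.1, 0.0]
grip_width: 0.1
time: 11.03
tool_pos: [623.0, -256.9, 176.7]
tcp_rot: [3.14, 0.251, -1.507]
contact_force: [-0.8, -2.0, 0.3]
grip_width: 0.6
```

```bash
for i in 1; do echo; done; python3 -m pendant '[[[-0.0010,0,0.0002],[0,0,0],0],[[-0.0019,0,0.0005],[0,0,0],0],[[-0.0019,0,0.0005],[0,0,0],0]]'; python3 -m pendant '[[[-0.0010,0,0.0002],[0,0,0],0],[[-0.0019,0,0.0005],[0,0,0],0],[[-0.0019,0,0.0005],[0,0,0],0]]'
```

```text
time: 11.28
tool_pos: [622.9, -255.9, 176.8]
tcp_rot: [3.141, 0.248, -1.507]
contact_force: [-0.2, -6.8, -2.2]
grip_width: 0.4
time: 11.53
tool_pos: [622.9, -254.4, 176.9]
tcp_rot: [-3.141, 0.247, -1.507]
contact_force: [0.6, -7.9, -1.3]
grip_width: 0.5
```

The wedge resists the nudge with about 8 N, so it is snug. I back off, lift, verify and hand in.

```bash
python3 -m pendant '[[[0.02,0,-0.005],[0,0,0],0],[[0.05,0,-0.0127],[0,0,0],0],[[0.07,0,-0.03],[0,0,0],0],[[0.08,0,-0.07],[0,0,0],0],[[0.08,0,-0.11],[0,0,0],0],[[0.08,0,-0.14],[0,0,0],0],[[0.08,0,-0.14],[0,0,0],0],[[0.08,0,-0.14],[0,0,0],0],[[0.08,0,-0.14],[0,0,0],0]]'
python3 - <<'E'
from h import *
st(); snap("wrist","w6"); snap("scene","s3",crop=(200,90,420,250),scale=3.6)
c=np.load('pics/w6.npz'); s=np.radians(3.67);f=np.array([613.9,-111.1]);ax=np.array([np.sin(s),-np.cos(s)])
print('proj foot',proj(c,[[*f,0],[*(f+ax*35),0],[*(f+ax*90),0]]).round())
im=cv2.imread('pics/s3.png');h=c['color']
k=np.zeros((max(im.shape[0],400),0,3),np.uint8)
a=cv2.resize(im,(400,int(im.shape[0]*400/im.shape[1])));b=cv2.resize(h,(400,250))
H=max(a.shape[0],250);o=np.zeros((H,800,3),np.uint8);o[:a.shape[0],:400]=a;o[:250,400:]=b;cv2.imwrite('pics/fin.png',o)
E
```

```text
time: 12.28
tool_pos: [630.0, -364.3, 291.3]
tcp_rot: [3.139, 0.253, -1.507]
contact_force: [0.0, 0.2, -1.2]
grip_width: 0.6
t 12.28 p [ 630.  -364.3  291.3] tip [ 626.6 -319.8  119. ] rot [ 3.139  0.253 -1.507] F [ 0.   0.2 -1.2] w 0.6 q [-0.67  0.86  0.93  0.19  1.53  2.39]
proj foot [[323. 321.]
 [323. 301.]
 [323. 265.]]
```

View pics/fin.png

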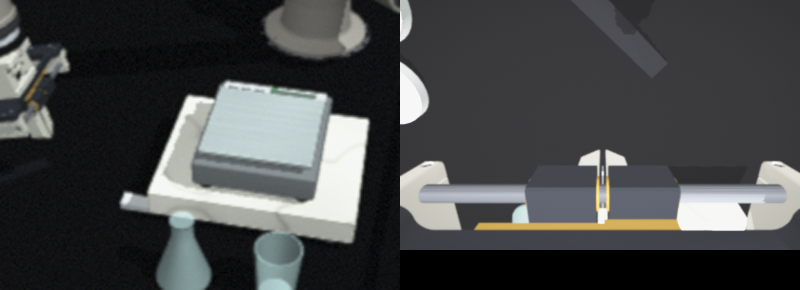

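```bash
python3 - <<'E'
from h import *
from plant import close_job
c=np.load('pics/s3.npz');print(proj(c,[[619.5,-202,6]])); st(); print(close_job())
E
```

```text
[[267.60822132 200.41457013]]
t 12.38 p [ 630.  -364.   290.2] tip [ 626.3 -319.3  117.9] rot [ 3.137  0.255 -1.507] F [-0.3 -0.3 -0.6] w 0.0 q [-0.67  0.86  0.93  0.19  1.53  2.39]
the job is handed in; nothing more can be done
None
```

The white wedge is in place under the far-right foot, released, and the job was handed in at about 12.4 s of the 72 s allowed.

- **Finding the foot:** At the near-right foot the thin end was blocked right at the foot's edge, with about 16 N. At the far-right foot it slid in freely and began to bear about 44 mm past the foot's edge, which puts the gap at roughly 5.5 mm. I did not probe the two left feet.
- **Seating it:** I pushed about 13 mm further and released. Pushing resistance had reached about 9 N.
- **Position:** By arm position, the foot's centre is about 40 mm behind the thin end and within about 1 mm of the wedge's centre line.
- **Last checks:** A nudge on the butt with closed fingers met about 8 N of resistance and moved the wedge at most about 1.5 mm. I estimate the foot bears on it with about 7 to 17 N; this is not a direct measurement, because the friction is unknown.
- **Disagreement:** My expected butt position projected to scene pixel (268, 200), where the picture shows the butt at about (270, 200). That is within the accuracy of the crop, so nothing disagreed.
- **Bystanders:** I never moved near the beaker, flask or weight. The beaker and flask look undisturbed in the final picture, but the weight was outside that crop, so I did not check it again.

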